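# Feel the end float of a gear unit's shaft and set it to mid-float

## Task

Check the end float of the blue gear unit's shaft by its red coupling hub: press the shaft inwards, towards the case, until it is firmly against its inner stop with about 10 to 15 N and keep it there a moment, then pull it outwards against its outer stop in the same way. Then set the shaft halfway between the two stops you felt, and let go of it. Never load a stop with more than 25 N, and leave the tools and parts lying around where they are.

Things in the scene. Friction and masses are not known exactly. Their poses are not given: they have to be found in the camera images.
- gear_unit: Blue cast gear case on a dark steel plate 250 x 140 x 12 mm, fixed to the table; the hub end is to the robot's right. Origin: centre of the plate's underside, on the table. Its x axis points along the shaft, outwards, from the case to the red hub; z up. The shaft's axis is level, along x at y = 0, 85 mm above the origin. The case, 104 mm wide and 128 mm high, spans x = -106 to 32 mm.
- boss_face (a point): Centre of the outer end of the case's round bearing boss, on the shaft's axis, at x = 51 mm of the unit. The boss is 72 mm across, narrowing to 50 mm. Beyond it lie only the bare steel shaft, 25 mm across, and the red hub, over the plate.
- hub_grip (a point): Point on the shaft's axis in the middle of the plain part of the red coupling hub; moves with the shaft. The plain part is a cylinder 46 mm across and 34 mm long (17 mm either way along the axis); at its outer end follows a flange 62 mm across, 10 mm thick.
- shaft: The shaft with its hub (origin of no use: see hub_grip; x axis outwards). It does not turn; it slides only along the unit's x axis, with about 2 N of drag, and stays where it is left. Two hidden stops in the case end its travel, 15 to 40 mm apart; they cannot be seen, and their middle differs from unit to unit by up to 12 mm either way.
- stops (a point): Point on the axis in the middle of the case, only to tell of the stops hidden there (it does not show where they are). Each is cushioned: free travel ends clearly, then the force grows by 6 N for each further mm; unloaded, the shaft springs back by that much. The cushions are alike, so the middle of the float also lies halfway between two points reached with equal force.
- spanner_13: Bright combination spanner 180 x 27 x 7 mm lying beside the unit, on the robot's side. Leave alone. Origin: centre of its underside.
- nut_m24: Dark hexagon nut 41 x 36 x 19 mm lying beyond the unit. Leave alone. Origin: centre of its underside.
- bolt_m16: Grey hexagon bolt 70 mm long, 27 mm over the head, lying beyond the unit. Leave alone. Origin: centre of its underside.
- marker: White marker pen with a red band, 134 mm long, 15 mm thick, lying to the right near the table's front edge. Leave alone. Origin: centre of its underside.

How it is judged (in metres and radians):
On the way, in this order (a step that is already met when the one before it is completed fails the run):
1. the shaft is pressed inwards against its inner stop with at least 8 N for 0.2 s (distance between thrust_race_c0 and thrust_cage_c0 below 0.01867 m), for 0.2 s.
2. then the shaft is pulled outwards against its outer stop with at least 8 N for 0.2 s (distance between thrust_race_c0 and thrust_cage_c0 above 0.02133 m), for 0.2 s.
At the end, for the whole second after the job is handed in: the shaft rests, let go, within 2.5 mm of the middle between its two stops (distance between shaft_c1 and thrust_cage_c1 below 0.0025 m and linear speed of shaft below 0.005 m/s); the robot touches nothing.
It fails at once if a stop is loaded with more than 30 N (distance between thrust_race_c0 and thrust_cage_c0 below 0.015 m or distance between thrust_race_c0 and thrust_cage_c0 above 0.025 m).
It fails at once if a tool or part lying around is moved by more than 30 mm (distance of any of spanner_13, nut_m24, bolt_m16, marker from where it was at the start of the episode above 0.03 m).
It also fails if it takes over 58 s, if anything falls off the work surface, if the arm or the gripper's body presses on something with over 40 N, if the wrist force passes 120 N, or if a joint passes its speed limit or range.

## Robot

A 6-joint arm with a two-finger parallel gripper is mounted at the origin on a cart in front of the work surface, level with it; the furniture and walls round the work are solid. World frame = base frame: x ahead of the robot, y to its left, z up, the work surface at z = 0. Lengths are in mm, angles in rad, forces in N, time in s.
With the tool pointing down it reaches from about 350 to 875 mm from the base axis. Payload 4.2 kg.
Tool frame: the origin (TCP) lies midway between the tips of the shut fingers; the grasp point (between the pads) lies 19 mm behind it (arm.grasp_offset is the distance from the TCP to the grasp point, in mm); z points along the fingers, y is the direction in which the jaws open and shut (so a half turn about z gives the same grasp; the last joint's range is limited). The gripper opens to 85 mm and grips with 20 to 120 N. Pads are 22 mm wide; open, the fingers measure 114 mm over their backs; the gripper's body (76 mm by 85 mm) begins 54 mm behind the grasp point. The pads swing forward as they close: fully open they stand 13 mm farther back than shut.
Start: joints at [0.259, 0.385, 0.008, 0, -1.194, -0.259], TCP at [624.979, 0.025, 200.312] pointing down, gripper open.
Joint ranges: [-3.14, 3.14], [-1.21, 2.06], [-1.07, 1.41], [-3.16, 2.05], [-2.99, -0.16], [-3.1, 3.1]. Speed limits (rad/s): [2.79, 2.79, 3.14, 3.14, 3.14, 3.14].

## Interface

Orientations are given as a unit quaternion [x, y, z, w].
In Python, from bench import arm gives the robot as it stands.
- The arm moves only by the tool move_arm, never from a script. Its argument "moves" is a list of rows, each an object with "gripper": the gripper's target within -1 to 1 (fully open at 1, half-way at 0, shut at -1); "xyz": the shift along the tool's x, y, z in cm, a list of three; "angular": the turn, a rotation vector about the tool's x, y, z in rad, a list of three. In form: [{"gripper": gripper, "xyz": [dx, dy, dz], "angular": [wx, wy, wz]}, ...]. A call has 1 to 10 rows; each row is the pose to reach, as a shift and turn from the pose commanded when the call began, along the tool's axes at that moment; what a row does not reach only later rows make up. A row lasts 1/8 s, in which the tool goes at most 62.5 mm and 10.7 degrees, less where a joint would pass 70% of its speed; a pose out of reach is approached as far as the arm can. A call with a gripper value outside its range is refused whole. The fingers move at their own pace and stop on an object; the grip force is fixed at half the most. Time passes only in rows, so rows that repeat a pose let the fingers close. It gives the time, the measured TCP pose, the force and the opening at its end, in the units of the state.
- arm.read_state(): the state, without advancing time (a new reading comes with each control period).
- arm.get_image(name): name is "scene" or "side" or "wrist"; returns (picture, depth): 480x640x3 uint8, blue, green, red; 480x640 float32, mm along the optical axis (not along the pixel's ray), 0 where there is no reading.
- arm.get_calibration(name): a dict with "camera_matrix" (3x3 intrinsics, pixels), "R" (3x3) and "t" (3): a world point X has camera coordinates R X + t. Camera axes: x right, y down, z forward; pixel columns grow to the right and rows downward; lengths in mm; the calibration is good to about 2 mm. A picture is of the moment at which its call begins: read the wrist's pose just before it. get_calibration takes no time and is no camera call; for the wrist camera it gives the pose at the moment of the call.
- arm.job_done(): hands the job in, once; it reports no verdict.
The state is a dict: "clock": time; "joints": joint angles; "joint_vel": joint speeds; "joint_efforts": joint torques, N m; "position": TCP position; "ee_rot": TCP orientation; "contact_force": force on the tool from outside, world axes, zero at the start; "wrist_torque": the same for the moment, N m; "gripper_width": finger opening in mm.
Only numpy, scipy, OpenCV 4.12 (cv2) and the standard library are available. Lean on these libraries where they do the work, as an engineer would, in place of code of your own. Each camera call takes 0.05 s, during which the arm holds its last target. There are 200 camera calls.

## Working session

There is one attempt and no reset: what is moved stays moved. The work goes in short steps, Python scripts to look and compute and a tool call to move; the robot and the scene stay as the last step left them, time stands still between calls to the robot, and variables do not carry over. Pictures are saved under pics/ and viewed, about 8 in all and at most 12, crops included, and the job is handed in when it is done.

Besides the shell and the picture viewer there is one more tool, called after "Emit:" as name(argument=value, ...), one argument or row to a line, values as JSON. move_arm: Moves the arm, as the interface text tells. Its arguments: {"type":"object","properties":{"moves":{"type":"array","items":{"type":"object","properties":{"gripper":{"type":"number"},"xyz":{"type":"array","items":{"type":"number"}},"angular":{"type":"array","items":{"type":"number"}}}}}},"required":["moves"]}

```bash
mkdir -p pics
cat > h.py <<'E'
from bench import arm
import numpy as np, cv2
from scipy.spatial.transform import Rotation as Rn
def cloud(name):
    s=arm.read_state(); K=arm.get_calibration(name); im,d=arm.get_image(name)
    v,u=np.mgrid[:480,:640]; M=np.array(K["camera_matrix"])
    c=np.stack([(u-M[0,2])/M[0,0]*d,(v-M[1,2])/M[1,1]*d,d],-1)
    P=(c-np.array(K["t"]))@np.array(K["R"])   # R^T (c-t)
    P[d<=0]=np.nan
    return im,P
E
python3 - <<'E'
from h import *
s=arm.read_state(); print({k:np.round(v,3) for k,v in s.items()})
for n in("scene","side"):
    im,P=cloud(n); cv2.imwrite(f"pics/{n}0.png",im); np.save(f"{n}P.npy",P)
    hsv=cv2.cvtColor(im,cv2.COLOR_BGR2HSV)
    h,S,V=[hsv[...,i] for i in range(3)]
    for nm,m in(("red",((h<8)|(h>172))&(S>130)&(V>50)),("blue",(h>95)&(h<130)&(S>120)&(V>40))):
        l,lab,st,ce=cv2.connectedComponentsWithStats(m.astype(np.uint8))
        for i in np.argsort(-st[1:,4])[:3]+1:
            if st[i,4]<30: continue
            p=P[lab==i]; p=p[~np.isnan(p[:,0])]
            if len(p): print(n,nm,st[i],np.round(np.percentile(p,[2,50,98],axis=0)).tolist())
E
```

```text
{'clock': np.float64(0.0), 'joints': array([ 0.259,  0.386,  0.007, -0.   , -1.194, -0.259]), 'joint_vel': array([ 0.001, -0.   , -0.   ,  0.001,  0.   ,  0.   ]), 'joint_efforts': array([-1.0000e-03, -3.9229e+01,  1.8840e+01,  4.1860e+00, -5.0000e-03,
        0.0000e+00]), 'position': array([6.24350e+02, 2.00000e-02, 1.99224e+02]), 'ee_rot': array([-0.707,  0.707,  0.001, -0.001]), 'contact_force': array([ 0.121,  0.945, -0.594]), 'wrist_torque': array([0.023, 0.046, 0.023]), 'gripper_width': np.float64(85.401)}
scene red [495 274  24  64 606] [[328.0, -930.0, -575.0], [354.0, -739.0, -343.0], [378.0, -728.0, -233.0]]
scene red [303 228  25  22 352] [[578.0, -117.0, 81.0], [595.0, -100.0, 107.0], [631.0, -71.0, 118.0]]
scene red [573 214  20  48 327] [[342.0, -1710.0, -622.0], [365.0, -1687.0, -514.0], [386.0, -1672.0, -407.0]]
scene blue [ 250  256   77   75 2127] [[478.0, -18.0, 20.0], [516.0, 89.0, 43.0], [583.0, 124.0, 123.0]]
scene blue [374 217  32  22 323] [[534.0, -387.0, 24.0], [554.0, -344.0, 40.0], [584.0, -307.0, 52.0]]
scene blue [470 213  25  18 190] [[365.0, -590.0, 11.0], [408.0, -573.0, 21.0], [442.0, -555.0, 29.0]]
side red [310 224  27  25 333] [[576.0, -125.0, 74.0], [595.0, -106.0, 104.0], [629.0, -77.0, 115.0]]
side red [248 313  20  52 182] [[439.0, -375.0, 8.0], [465.0, -316.0, 13.0], [475.0, -253.0, 18.0]]
side red [229 311  33  47 165] [[397.0, -357.0, 7.0], [423.0, -297.0, 12.0], [459.0, -247.0, 17.0]]
side blue [ 273  167   50   53 1428] [[497.0, -39.0, 97.0], [552.0, 21.0, 117.0], [597.0, 97.0, 122.0]]
side blue [294 327  34  41 526] [[537.0, -398.0, 33.0], [569.0, -361.0, 45.0], [599.0, -315.0, 52.0]]
side blue [194 450  54  23 518] [[346.0, -600.0, 16.0], [399.0, -583.0, 22.0], [440.0, -562.0, 28.0]]
```

Run:
```python
import cv2,numpy as np
a=cv2.imread("pics/scene0.png")[190:350,220:430];b=cv2.imread("pics/side0.png")[150:350,180:400]
a=cv2.resize(a,(400,300*1));b=cv2.resize(b,(400,364))
o=np.zeros((364,800,3),np.uint8);o[:300,:400]=a;o[:,400:]=b
cv2.imwrite("pics/c0.png",o)
```

```text
(no output)
```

View pics/c0.png

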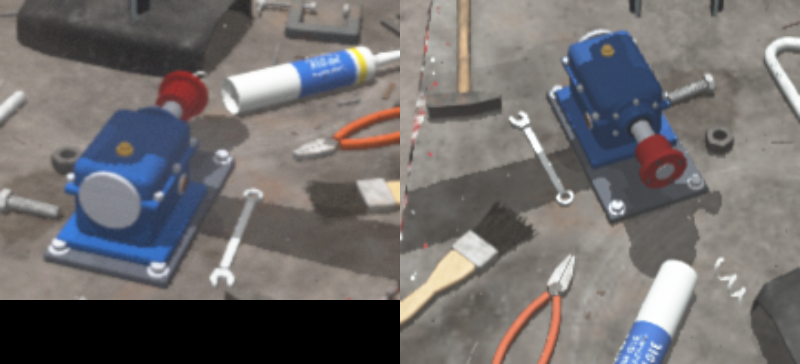

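Run:
```python
from h import *
im,P=cloud("wrist"); cv2.imwrite("pics/w0.png",im); np.save("wP.npy",P)
for n,P in(("wrist",P),("side",np.load("sideP.npy")),("scene",np.load("sceneP.npy"))):
    I=im if n=="wrist" else cv2.imread(f"pics/{n}0.png")
    hsv=cv2.cvtColor(I,cv2.COLOR_BGR2HSV);h,S,V=[hsv[...,i] for i in range(3)]
    box=(P[...,0]>400)&(P[...,0]<800)&(P[...,1]>-250)&(P[...,1]<250)&(P[...,2]>15)
    for nm,m in(("red",((h<8)|(h>172))&(S>130)&box),("blue",(h>95)&(h<130)&(S>120)&box&(P[...,2]>115)&(P[...,2]<140))):
        p=P[m]
        if len(p)<20: continue
        r=cv2.minAreaRect(p[:,:2].astype(np.float32)); print(n,nm,len(p),np.round(np.percentile(p,[1,50,99],axis=0)).tolist(),r)
```

```text
wrist red 3817 [[579.0, -121.0, 91.0], [604.0, -98.0, 106.0], [634.0, -71.0, 116.0]] ((602.7417602539062, -94.82440185546875), (59.05085372924805, 43.64775466918945), 20.485368728637695)
wrist blue 11396 [[500.0, -26.0, 115.0], [558.0, 25.0, 118.0], [604.0, 102.0, 120.0]] ((552.4405517578125, 36.767086029052734), (85.51557922363281, 131.90121459960938), 20.871274948120117)
side red 338 [[575.0, -126.0, 65.0], [596.0, -107.0, 104.0], [631.0, -75.0, 116.0]] ((596.3450927734375, -100.35108184814453), (57.87315368652344, 50.96855545043945), 30.952539443969727)
side blue 1037 [[499.0, -27.0, 115.0], [551.0, 31.0, 118.0], [598.0, 99.0, 123.0]] ((546.3058471679688, 33.333858489990234), (86.96261596679688, 132.04571533203125), 19.430089950561523)
scene red 352 [[577.0, -118.0, 78.0], [595.0, -100.0, 107.0], [632.0, -70.0, 118.0]] ((530.8093872070312, -153.68719482421875), (234.1553497314453, 52.17890167236328), 39.603118896484375)
scene blue 775 [[494.0, -13.0, 116.0], [539.0, 73.0, 121.0], [590.0, 111.0, 124.0]] ((548.6635131835938, 42.999717712402344), (86.57653045654297, 126.74085998535156), 20.627378463745117)
```

View pics/w0.png

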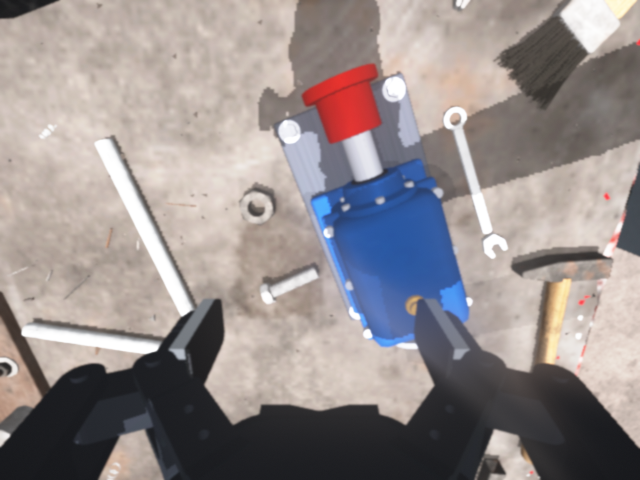

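Run:
```python
from h import *
P=np.load("wP.npy");I=cv2.imread("pics/w0.png")
hsv=cv2.cvtColor(I,cv2.COLOR_BGR2HSV);h,S,V=[hsv[...,i] for i in range(3)]
box=(P[...,0]>400)&(P[...,0]<800)&(P[...,1]>-250)&(P[...,1]<250)
red=P[((h<8)|(h>172))&(S>130)&box&(P[...,2]>60)]
b=P[(h>95)&(h<130)&(S>120)&box&(P[...,2]>110)&(P[...,2]<140)]
w=(b[:,:2])
r=cv2.minAreaRect(w.astype(np.float32)); a=np.radians(r[2]); print(r)
d=np.array([np.sin(a),-np.cos(a)]); n=np.array([np.cos(a),np.sin(a)]); c=np.array([603,-95.])
q=np.c_[(red[:,:2]-c)@d,(red[:,:2]-c)@n,red[:,2]]
for s in range(-30,34,4):
    k=q[abs(q[:,0]-s)<2]
    if len(k)>5: print(s,len(k),np.round([k[:,1].min(),k[:,1].max(),k[:,2].max(),np.median(k[:,2])],1))
# steel shaft
k=P[box&(P[...,2]>75)&(P[...,2]<110)&(S<60)]; k=np.c_[(k[:,:2]-c)@d,(k[:,:2]-c)@n,k[:,2]]; k=k[(k[:,0]<-17)&(k[:,0]>-50)&(abs(k[:,1])<20)]
for s in range(-50,-16,4):
    m=k[abs(k[:,0]-s)<2]
    if len(m)>5: print("sh",s,len(m),np.round([m[:,1].min(),m[:,1].max(),m[:,2].max()],1))
cc=(b[:,:2]-c)@d; print("case along",np.percentile(cc,[.2,99.8]), np.percentile((b[:,:2]-c)@n,[.5,50,99.5]))
```

```text
((554.9183959960938, 30.056381225585938), (89.46842956542969, 146.27549743652344), 20.72176742553711)
-22 129 [-22.   20.6 108.6 104.5]
-18 297 [-22.6  21.2 108.9 105.2]
-14 302 [-22.4  21.2 108.5 104.8]
-10 304 [-22.7  21.4 109.3 104.8]
-6 309 [-22.6  21.3 109.2 104.8]
-2 318 [-22.6  21.4 108.7 104.7]
2 316 [-22.6  21.4 108.9 105. ]
6 323 [-22.6  21.3 108.8 104.8]
10 426 [-27.9  27.8 115.5 105.1]
14 470 [-29.7  29.3 117.2 111.8]
18 470 [-29.8  29.2 117.  112.1]
22 153 [-28.5  27.8 116.6 112.3]
sh -50 75 [-12.3  11.5  98.5]
sh -46 136 [-12.2  11.5  98.3]
sh -42 147 [-12.3  11.5  98.8]
sh -38 151 [-12.4  11.7  98.4]
sh -34 149 [-12.3  11.6  98.3]
sh -30 154 [-12.3  11.6  98.3]
sh -26 149 [-12.3  11.5  97.8]
sh -22 41 [-11.2  11.6  98.3]
case along [-205.52570334  -64.13280558] [-43.9003753   -0.62740054  42.58377975]
```

Emit:
move_arm(
  moves=[
    {"gripper": 1, "xyz": [3, 0.8, 0], "angular": [0, 0, -0.12]},
    {"gripper": 1, "xyz": [6, 1.6, 0], "angular": [0, 0, -0.24]},
    {"gripper": 1, "xyz": [9.05, 2.43, 0], "angular": [0, 0, -0.362]},
    {"gripper": 1, "xyz": [9.05, 2.43, 2], "angular": [0, 0, -0.362]},
    {"gripper": 1, "xyz": [9.05, 2.43, 2], "angular": [0, 0, -0.362]},
    {"gripper": 1, "xyz": [9.05, 2.43, 2], "angular": [0, 0, -0.362]},
  ],
)

```text
clock: 0.9
position: [601.0, -90.3, 180.7]
ee_rot: [0.823, -0.568, 0.0, 0.0]
contact_force: [0.1, 0.4, 1.0]
gripper_width: 85.1
```

Run:
```python
from h import *
s=arm.read_state(); print(s["clock"],s["position"],Rn.from_quat(s["ee_rot"]).as_matrix().round(3).tolist(),s["contact_force"],arm.grasp_offset)
K=arm.get_calibration("wrist"); print(-np.array(K["R"]).T@np.array(K["t"]))
im,P=cloud("wrist"); cv2.imwrite("pics/w1.png",im)
hsv=cv2.cvtColor(im,cv2.COLOR_BGR2HSV);h,S,V=[hsv[...,i] for i in range(3)]
red=P[((h<8)|(h>172))&(S>130)&(P[...,0]>500)&(P[...,0]<700)&(P[...,1]<0)&(P[...,1]>-200)&(P[...,2]>60)]
R=Rn.from_quat(s["ee_rot"]).as_matrix()
q=(red-s["position"])@R
for t in range(-40,40,4):
    k=q[abs(q[:,0]-t)<2]
    if len(k)>5: print(t,len(k),np.round([k[:,1].min(),k[:,1].max(),k[:,2].min()],1))
```

```text
0.9 [601.00542717 -90.31781125 180.66851095] [[0.355, -0.935, 0.0], [-0.935, -0.355, -0.0], [0.0, -0.0, -1.0]] [0.1146828  0.43947661 1.04144308] 18.700000000000003
[ 628.90429273 -164.06320618  353.9227916 ]
-16 114 [-19.8  21.9  72.4]
-12 235 [-19.7  21.9  72.2]
-8 251 [-20.5  22.9  71.9]
-4 253 [-20.5  22.6  72.3]
0 248 [-20.4  22.5  71.8]
4 250 [-20.3  22.4  72.3]
8 268 [-20.2  22.3  72.1]
12 256 [-20.   22.1  71.9]
16 119 [-20.6  28.8  64.5]
20 376 [-27.5  31.5  63.6]
24 391 [-27.5  31.2  63.4]
28 436 [-26.5  30.1  64.5]
```

Emit:
move_arm(
  moves=[
    {"gripper": 1, "xyz": [0, 0.15, 3.5]},
    {"gripper": 1, "xyz": [0, 0.15, 7]},
    {"gripper": 1, "xyz": [0, 0.15, 10]},
    {"gripper": 1, "xyz": [0, 0.15, 11.6]},
    {"gripper": 1, "xyz": [0, 0.15, 11.6]},
    {"gripper": 1, "xyz": [0, 0.15, 11.6]},
  ],
)

```text
invalid input
```

Emit:
move_arm(
  moves=[
    {"gripper": 0.3, "xyz": [0, 0, 0]},
    {"gripper": 0.1, "xyz": [0, 0, 0]},
    {"gripper": -0.2, "xyz": [0, 0, 0]},
    {"gripper": -1, "xyz": [0, 0, 0]},
    {"gripper": -1, "xyz": [0, 0, 0]},
    {"gripper": -1, "xyz": [0, 0, 0]},
    {"gripper": -1, "xyz": [0, 0, 0]},
    {"gripper": -1, "xyz": [0, 0, 0]},
  ],
)

```text
invalid input
```

Angular is evidently needed in every row.

Emit:
move_arm(
  moves=[
    {"gripper": 1, "xyz": [0, 0.15, 3.5], "angular": [0, 0, 0]},
    {"gripper": 1, "xyz": [0, 0.15, 7], "angular": [0, 0, 0]},
    {"gripper": 1, "xyz": [0, 0.15, 10], "angular": [0, 0, 0]},
    {"gripper": 1, "xyz": [0, 0.15, 11.6], "angular": [0, 0, 0]},
    {"gripper": 1, "xyz": [0, 0.15, 11.6], "angular": [0, 0, 0]},
    {"gripper": 1, "xyz": [0, 0.15, 11.6], "angular": [0, 0, 0]},
  ],
)

```text
clock: 1.7
position: [600.6, -90.9, 65.8]
ee_rot: [0.823, -0.568, 0.001, -0.001]
contact_force: [-1.1, 0.7, 0.4]
gripper_width: 85.3
```

Emit:
move_arm(
  moves=[
    {"gripper": 0.3, "xyz": [0, 0, 0], "angular": [0, 0, 0]},
    {"gripper": 0.1, "xyz": [0, 0, 0], "angular": [0, 0, 0]},
    {"gripper": -0.2, "xyz": [0, 0, 0], "angular": [0, 0, 0]},
    {"gripper": -1, "xyz": [0, 0, 0], "angular": [0, 0, 0]},
    {"gripper": -1, "xyz": [0, 0, 0], "angular": [0, 0, 0]},
    {"gripper": -1, "xyz": [0, 0, 0], "angular": [0, 0, 0]},
    {"gripper": -1, "xyz": [0, 0, 0], "angular": [0, 0, 0]},
    {"gripper": -1, "xyz": [0, 0, 0], "angular": [0, 0, 0]},
  ],
)

```text
clock: 2.7
position: [600.4, -91.0, 65.3]
ee_rot: [0.823, -0.568, 0.001, -0.001]
contact_force: [0.2, 1.2, 6.1]
gripper_width: 33.9
```

```bash
cat >> h.py <<'E'
def st():
    s=arm.read_state(); d=np.array([.354,-.935,0]); R=Rn.from_quat(s["ee_rot"]).as_matrix()
    print(round(float(s["clock"]),2),"along",np.round(np.dot(s["position"]-np.array([601,-90.3,0]),d),2),"F tool",np.round(R.T@s["contact_force"],2),"pos",s["position"].round(1),"w",s["gripper_width"])
E
python3 -c "
from h import *
st()"
```

```text
2.7 along 0.4 F tool [-1.05 -0.66 -6.08] pos [600.4 -91.   65.3] w 33.86082301936112
```

Run:
```python
from h import *
st()
a,_=arm.get_image("wrist");b,_=arm.get_image("side"); st()
o=np.zeros((480,800,3),np.uint8);o[:300,:400]=cv2.resize(a,(400,300));o[:400,400:]=cv2.resize(b[150:300,240:390],(400,400))
cv2.imwrite("pics/g1.png",o)
```

```text
2.7 along 0.4 F tool [-1.05 -0.66 -6.08] pos [600.4 -91.   65.3] w 33.86082301936112
2.8 along 0.37 F tool [-1.23 -0.75 -6.4 ] pos [600.4 -90.9  65.3] w 33.82396759221747
```

View pics/g1.png

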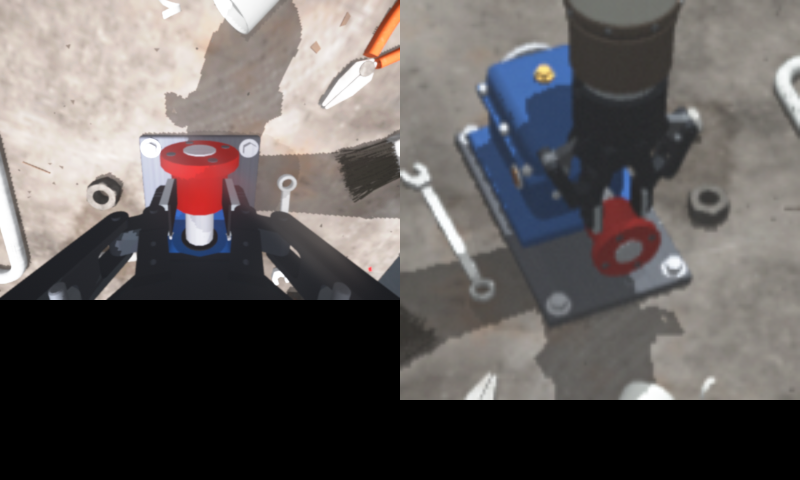

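Emit:
move_arm(
  moves=[
    {"gripper": 0.7, "xyz": [0, 0, 0], "angular": [0, 0, 0]},
    {"gripper": 0.7, "xyz": [0, 0, 0], "angular": [0, 0, 0]},
    {"gripper": 0.7, "xyz": [0, 0, 0], "angular": [0, 0, 0]},
    {"gripper": 0.7, "xyz": [0, 0, 0.4], "angular": [0, 0, 0]},
    {"gripper": 0.7, "xyz": [0, 0, 0.7], "angular": [0, 0, 0]},
    {"gripper": 0.7, "xyz": [0, 0, 0.7], "angular": [0, 0, 0]},
    {"gripper": 0.7, "xyz": [0, 0, 0.7], "angular": [0, 0, 0]},
  ],
)

```text
clock: 3.68
position: [599.3, -91.0, 57.3]
ee_rot: [0.823, -0.568, -0.0, 0.0]
contact_force: [-0.6, 0.1, -0.4]
gripper_width: 72.5
```

Emit:
move_arm(
  moves=[
    {"gripper": -1, "xyz": [0, 0, 0], "angular": [0, 0, 0]},
    {"gripper": -1, "xyz": [0, 0, 0], "angular": [0, 0, 0]},
    {"gripper": -1, "xyz": [0, 0, 0], "angular": [0, 0, 0]},
    {"gripper": -1, "xyz": [0, 0, 0], "angular": [0, 0, 0]},
    {"gripper": -1, "xyz": [0, 0, 0], "angular": [0, 0, 0]},
    {"gripper": -1, "xyz": [0, 0, 0], "angular": [0, 0, 0]},
    {"gripper": -1, "xyz": [0, 0, 0], "angular": [0, 0, 0]},
    {"gripper": -1, "xyz": [0, 0, 0], "angular": [0, 0, 0]},
  ],
)

```text
clock: 4.68
position: [600.4, -90.9, 58.2]
ee_rot: [0.823, -0.568, 0.001, -0.001]
contact_force: [1.4, 1.0, 5.0]
gripper_width: 40.6
```

```bash
python3 -c "
from h import *
st()"
```

```text
4.67 along 0.36 F tool [-0.46 -1.71 -4.96] pos [600.4 -90.9  58.2] w 40.55666241389515
```

Emit:
move_arm(
  moves=[
    {"gripper": -1, "xyz": [-0.1, 0, 0], "angular": [0, 0, 0]},
    {"gripper": -1, "xyz": [-0.2, 0, 0], "angular": [0, 0, 0]},
    {"gripper": -1, "xyz": [-0.3, 0, 0], "angular": [0, 0, 0]},
    {"gripper": -1, "xyz": [-0.3, 0, 0], "angular": [0, 0, 0]},
    {"gripper": -1, "xyz": [-0.3, 0, 0], "angular": [0, 0, 0]},
  ],
)

```text
clock: 5.3
position: [599.5, -88.6, 58.2]
ee_rot: [0.823, -0.568, 0.001, -0.001]
contact_force: [2.2, -1.4, 5.8]
gripper_width: 40.8
```

```bash
python3 -c "
from h import *
st()"
```

```text
5.3 along -2.15 F tool [ 2.07 -1.55 -5.79] pos [599.5 -88.6  58.2] w 40.83466969453632
```

Emit:
move_arm(
  moves=[
    {"gripper": -1, "xyz": [-0.1, 0, 0], "angular": [0, 0, 0]},
    {"gripper": -1, "xyz": [-0.2, 0, 0], "angular": [0, 0, 0]},
    {"gripper": -1, "xyz": [-0.3, 0, 0], "angular": [0, 0, 0]},
    {"gripper": -1, "xyz": [-0.3, 0, 0], "angular": [0, 0, 0]},
  ],
)

```text
clock: 5.8
position: [598.5, -85.8, 58.2]
ee_rot: [0.823, -0.568, 0.001, -0.001]
contact_force: [2.6, -0.1, 5.2]
gripper_width: 40.7
```

Emit:
move_arm(
  moves=[
    {"gripper": -1, "xyz": [-0.1, 0, 0], "angular": [0, 0, 0]},
    {"gripper": -1, "xyz": [-0.2, 0, 0], "angular": [0, 0, 0]},
    {"gripper": -1, "xyz": [-0.3, 0, 0], "angular": [0, 0, 0]},
    {"gripper": -1, "xyz": [-0.3, 0, 0], "angular": [0, 0, 0]},
  ],
)

```text
clock: 6.3
position: [597.4, -82.9, 58.2]
ee_rot: [0.823, -0.568, 0.001, -0.001]
contact_force: [3.3, -1.9, 5.8]
gripper_width: 40.6
```

Emit:
move_arm(
  moves=[
    {"gripper": -1, "xyz": [-0.1, 0, 0], "angular": [0, 0, 0]},
    {"gripper": -1, "xyz": [-0.2, 0, 0], "angular": [0, 0, 0]},
    {"gripper": -1, "xyz": [-0.3, 0, 0], "angular": [0, 0, 0]},
    {"gripper": -1, "xyz": [-0.3, 0, 0], "angular": [0, 0, 0]},
  ],
)

```text
clock: 6.8
position: [596.7, -81.0, 58.3]
ee_rot: [0.823, -0.568, 0.002, -0.0]
contact_force: [4.3, -5.5, 4.8]
gripper_width: 40.6
```

Emit:
move_arm(
  moves=[
    {"gripper": -1, "xyz": [-0.06, 0, 0], "angular": [0, 0, 0]},
    {"gripper": -1, "xyz": [-0.12, 0, 0], "angular": [0, 0, 0]},
    {"gripper": -1, "xyz": [-0.16, 0, 0], "angular": [0, 0, 0]},
    {"gripper": -1, "xyz": [-0.16, 0, 0], "angular": [0, 0, 0]},
  ],
)

```text
clock: 7.3
position: [596.5, -80.4, 58.3]
ee_rot: [0.823, -0.568, 0.002, -0.0]
contact_force: [5.2, -8.7, 4.1]
gripper_width: 40.5
```

```bash
python3 -c "
from h import *
st()"
```

```text
7.3 along -10.85 F tool [10.03 -1.76 -4.07] pos [596.5 -80.4  58.3] w 40.532642003153015
```

Emit:
move_arm(
  moves=[
    {"gripper": -1, "xyz": [-0.06, 0, 0], "angular": [0, 0, 0]},
    {"gripper": -1, "xyz": [-0.12, 0, 0], "angular": [0, 0, 0]},
    {"gripper": -1, "xyz": [-0.2, 0, 0], "angular": [0, 0, 0]},
    {"gripper": -1, "xyz": [-0.2, 0, 0], "angular": [0, 0, 0]},
    {"gripper": -1, "xyz": [-0.2, 0, 0], "angular": [0, 0, 0]},
    {"gripper": -1, "xyz": [-0.2, 0, 0], "angular": [0, 0, 0]},
  ],
)

```text
clock: 8.05
position: [596.2, -79.7, 58.4]
ee_rot: [0.823, -0.568, 0.003, 0.0]
contact_force: [6.8, -11.7, 3.4]
gripper_width: 40.7
```

```bash
python3 -c "
from h import *
st()"
```

```text
8.05 along -11.65 F tool [13.32 -2.22 -3.34] pos [596.2 -79.7  58.4] w 40.74392818494487
```

Emit:
move_arm(
  moves=[
    {"gripper": -1, "xyz": [-0.04, 0, 0], "angular": [0, 0, 0]},
    {"gripper": -1, "xyz": [-0.08, 0, 0], "angular": [0, 0, 0]},
    {"gripper": -1, "xyz": [-0.08, 0, 0], "angular": [0, 0, 0]},
    {"gripper": -1, "xyz": [-0.08, 0, 0], "angular": [0, 0, 0]},
    {"gripper": -1, "xyz": [-0.08, 0, 0], "angular": [0, 0, 0]},
    {"gripper": -1, "xyz": [-0.08, 0, 0], "angular": [0, 0, 0]},
  ],
)

```text
clock: 8.8
position: [596.1, -79.4, 58.4]
ee_rot: [0.823, -0.568, 0.003, 0.0]
contact_force: [6.1, -13.9, 1.6]
gripper_width: 40.7
```

```bash
python3 -c "
from h import *
st()
im,P=cloud('wrist');st()"
```

```text
8.8 along -11.95 F tool [15.15 -0.76 -1.5 ] pos [596.1 -79.4  58.4] w 40.73398388016529
8.85 along -11.96 F tool [15.32 -2.17 -2.88] pos [596.1 -79.4  58.4] w 40.863133082436214
```

Emit:
move_arm(
  moves=[
    {"gripper": -1, "xyz": [0.3, 0, 0], "angular": [0, 0, 0]},
    {"gripper": -1, "xyz": [0.6, 0, 0], "angular": [0, 0, 0]},
    {"gripper": -1, "xyz": [0.9, 0, 0], "angular": [0, 0, 0]},
    {"gripper": -1, "xyz": [1.2, 0, 0], "angular": [0, 0, 0]},
    {"gripper": -1, "xyz": [1.5, 0, 0], "angular": [0, 0, 0]},
    {"gripper": -1, "xyz": [1.75, 0, 0], "angular": [0, 0, 0]},
    {"gripper": -1, "xyz": [1.9, 0, 0], "angular": [0, 0, 0]},
    {"gripper": -1, "xyz": [1.9, 0, 0], "angular": [0, 0, 0]},
  ],
)

```text
clock: 9.85
position: [601.1, -92.9, 58.1]
ee_rot: [0.823, -0.568, 0.001, -0.001]
contact_force: [1.9, 1.9, 7.3]
gripper_width: 40.6
```

```bash
python3 -c "
from h import *
st()"
```

```text
9.85 along 2.43 F tool [-1.1  -2.47 -7.31] pos [601.1 -92.9  58.1] w 40.64745420564224
```

Emit:
move_arm(
  moves=[
    {"gripper": -1, "xyz": [0.1, 0, 0], "angular": [0, 0, 0]},
    {"gripper": -1, "xyz": [0.2, 0, 0], "angular": [0, 0, 0]},
    {"gripper": -1, "xyz": [0.3, 0, 0], "angular": [0, 0, 0]},
    {"gripper": -1, "xyz": [0.4, 0, 0], "angular": [0, 0, 0]},
    {"gripper": -1, "xyz": [0.4, 0, 0], "angular": [0, 0, 0]},
  ],
)

```text
clock: 10.48
position: [602.5, -96.5, 58.1]
ee_rot: [0.823, -0.568, 0.001, -0.001]
contact_force: [2.0, 2.6, 7.5]
gripper_width: 40.4
```

Emit:
move_arm(
  moves=[
    {"gripper": -1, "xyz": [0.1, 0, 0], "angular": [0, 0, 0]},
    {"gripper": -1, "xyz": [0.2, 0, 0], "angular": [0, 0, 0]},
    {"gripper": -1, "xyz": [0.3, 0, 0], "angular": [0, 0, 0]},
    {"gripper": -1, "xyz": [0.4, 0, 0], "angular": [0, 0, 0]},
    {"gripper": -1, "xyz": [0.4, 0, 0], "angular": [0, 0, 0]},
  ],
)

```text
clock: 11.1
position: [603.9, -100.2, 58.1]
ee_rot: [0.823, -0.568, 0.001, -0.001]
contact_force: [2.1, 2.8, 7.6]
gripper_width: 40.5
```

Emit:
move_arm(
  moves=[
    {"gripper": -1, "xyz": [0.1, 0, 0], "angular": [0, 0, 0]},
    {"gripper": -1, "xyz": [0.2, 0, 0], "angular": [0, 0, 0]},
    {"gripper": -1, "xyz": [0.3, 0, 0], "angular": [0, 0, 0]},
    {"gripper": -1, "xyz": [0.4, 0, 0], "angular": [0, 0, 0]},
    {"gripper": -1, "xyz": [0.4, 0, 0], "angular": [0, 0, 0]},
  ],
)

```text
clock: 11.72
position: [605.3, -104.0, 58.1]
ee_rot: [0.823, -0.568, 0.001, -0.001]
contact_force: [2.0, 3.0, 6.6]
gripper_width: 40.5
```

Emit:
move_arm(
  moves=[
    {"gripper": -1, "xyz": [0.1, 0, 0], "angular": [0, 0, 0]},
    {"gripper": -1, "xyz": [0.2, 0, 0], "angular": [0, 0, 0]},
    {"gripper": -1, "xyz": [0.3, 0, 0], "angular": [0, 0, 0]},
    {"gripper": -1, "xyz": [0.4, 0, 0], "angular": [0, 0, 0]},
    {"gripper": -1, "xyz": [0.4, 0, 0], "angular": [0, 0, 0]},
  ],
)

```text
clock: 12.35
position: [606.0, -106.0, 58.0]
ee_rot: [0.823, -0.568, -0.0, -0.001]
contact_force: [-0.9, 9.3, 8.7]
gripper_width: 40.6
```

Emit:
move_arm(
  moves=[
    {"gripper": -1, "xyz": [0.07, 0, 0], "angular": [0, 0, 0]},
    {"gripper": -1, "xyz": [0.14, 0, 0], "angular": [0, 0, 0]},
    {"gripper": -1, "xyz": [0.2, 0, 0], "angular": [0, 0, 0]},
    {"gripper": -1, "xyz": [0.25, 0, 0], "angular": [0, 0, 0]},
    {"gripper": -1, "xyz": [0.25, 0, 0], "angular": [0, 0, 0]},
    {"gripper": -1, "xyz": [0.25, 0, 0], "angular": [0, 0, 0]},
    {"gripper": -1, "xyz": [0.25, 0, 0], "angular": [0, 0, 0]},
  ],
)

```text
clock: 13.22
position: [606.3, -106.9, 57.9]
ee_rot: [0.823, -0.568, -0.001, -0.002]
contact_force: [-2.3, 13.1, 9.3]
gripper_width: 40.9
```

```bash
python3 -c "
from h import *
st()"
```

```text
13.22 along 17.38 F tool [-13.14  -2.5   -9.26] pos [ 606.3 -106.9   57.9] w 40.86322685934145
```

Add 1 mm to match the inner force (~15 N total) and hold.

Emit:
move_arm(
  moves=[
    {"gripper": -1, "xyz": [0.05, 0, 0], "angular": [0, 0, 0]},
    {"gripper": -1, "xyz": [0.09, 0, 0], "angular": [0, 0, 0]},
    {"gripper": -1, "xyz": [0.09, 0, 0], "angular": [0, 0, 0]},
    {"gripper": -1, "xyz": [0.09, 0, 0], "angular": [0, 0, 0]},
    {"gripper": -1, "xyz": [0.09, 0, 0], "angular": [0, 0, 0]},
    {"gripper": -1, "xyz": [0.09, 0, 0], "angular": [0, 0, 0]},
  ],
)

```text
clock: 13.98
position: [606.4, -107.2, 57.9]
ee_rot: [0.823, -0.568, -0.002, -0.002]
contact_force: [-3.6, 16.1, 10.5]
gripper_width: 40.6
```

```bash
python3 -c "
from h import *
st();im,P=cloud('wrist');st()"
```

```text
13.97 along 17.7 F tool [-16.43  -2.36 -10.44] pos [ 606.4 -107.2   57.9] w 40.6273496181191
14.03 along 17.71 F tool [-15.64  -3.99 -10.89] pos [ 606.4 -107.2   57.9] w 40.62664524717314
```

Emit:
move_arm(
  moves=[
    {"gripper": -1, "xyz": [-0.3, 0, 0], "angular": [0, 0, 0]},
    {"gripper": -1, "xyz": [-0.6, 0, 0], "angular": [0, 0, 0]},
    {"gripper": -1, "xyz": [-0.9, 0, 0], "angular": [0, 0, 0]},
    {"gripper": -1, "xyz": [-1.2, 0, 0], "angular": [0, 0, 0]},
    {"gripper": -1, "xyz": [-1.5, 0, 0], "angular": [0, 0, 0]},
    {"gripper": -1, "xyz": [-1.8, 0, 0], "angular": [0, 0, 0]},
    {"gripper": -1, "xyz": [-1.95, 0, 0], "angular": [0, 0, 0]},
    {"gripper": -1, "xyz": [-2.0, 0, 0], "angular": [0, 0, 0]},
    {"gripper": -1, "xyz": [-2.0, 0, 0], "angular": [0, 0, 0]},
    {"gripper": -1, "xyz": [-2.0, 0, 0], "angular": [0, 0, 0]},
  ],
)

```text
clock: 15.28
position: [601.2, -93.1, 58.2]
ee_rot: [0.823, -0.568, 0.001, -0.001]
contact_force: [2.9, -0.2, 6.2]
gripper_width: 40.6
```

```bash
python3 -c "
from h import *
st()"
```

```text
15.28 along 2.67 F tool [ 1.18 -2.68 -6.15] pos [601.2 -93.1  58.2] w 40.57752566684057
```

Emit:
move_arm(
  moves=[
    {"gripper": -0.1, "xyz": [0, 0, 0], "angular": [0, 0, 0]},
    {"gripper": 0.2, "xyz": [0, 0, 0], "angular": [0, 0, 0]},
    {"gripper": 0.5, "xyz": [0, 0, 0], "angular": [0, 0, 0]},
    {"gripper": 1, "xyz": [0, 0, 0], "angular": [0, 0, 0]},
    {"gripper": 1, "xyz": [0, 0, 0], "angular": [0, 0, 0]},
    {"gripper": 1, "xyz": [0, 0, 0], "angular": [0, 0, 0]},
  ],
)

```text
clock: 16.02
position: [599.8, -92.8, 57.2]
ee_rot: [0.823, -0.568, -0.0, 0.0]
contact_force: [0.2, -0.3, 0.5]
gripper_width: 85.7
```

Emit:
move_arm(
  moves=[
    {"gripper": 1, "xyz": [0, 0, -2], "angular": [0, 0, 0]},
    {"gripper": 1, "xyz": [0, 0, -5], "angular": [0, 0, 0]},
    {"gripper": 1, "xyz": [0, 0, -9], "angular": [0, 0, 0]},
    {"gripper": 1, "xyz": [-0.2, 0, -12.3], "angular": [0, 0, 0]},
    {"gripper": 1, "xyz": [-0.2, 0, -12.3], "angular": [0, 0, 0]},
    {"gripper": 1, "xyz": [-0.2, 0, -12.3], "angular": [0, 0, 0]},
    {"gripper": 1, "xyz": [-0.2, 0, -12.3], "angular": [0, 0, 0]},
  ],
)

```text
clock: 16.9
position: [598.4, -91.0, 178.9]
ee_rot: [0.823, -0.568, -0.001, 0.001]
contact_force: [0.0, -0.1, -0.4]
gripper_width: 85.4
```

Run:
```python
from h import *
st()
s=arm.read_state(); im,P=cloud("wrist"); cv2.imwrite("pics/w2.png",im)
def prof(P,im):
    hsv=cv2.cvtColor(im,cv2.COLOR_BGR2HSV);h,S,V=[hsv[...,i] for i in range(3)]
    r=P[((h<8)|(h>172))&(S>130)&(P[...,0]>500)&(P[...,0]<700)&(P[...,1]<0)&(P[...,1]>-200)&(P[...,2]>85)]
    a=(r-np.array([601,-90.3,0]))@np.array([.354,-.935,0]); f=a[r[:,2]>111]
    print(np.percentile(a,[.5,1,99,99.5]).round(1),np.percentile(f,[2,50,98]).round(1))
prof(np.load("wP.npy"),cv2.imread("pics/w0.png")); prof(P,im)
a,_=arm.get_image("side"); cv2.imwrite("pics/s2.png",np.vstack([im[:300],a[150:450]]))
```

```text
16.9 along -0.23 F tool [ 0.07 -0.    0.45] pos [598.4 -91.  178.9] w 85.35516398978743
[-16.4 -16.1  26.1  26.3] [16.9 21.6 26.3]
[-12.8 -12.6  29.6  29.7] [19.9 24.9 29.5]
```

View pics/s2.png

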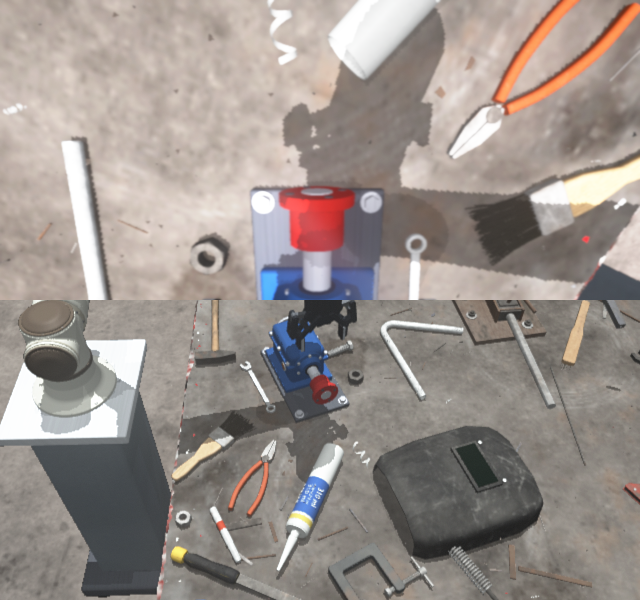

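Run:
```python
from h import *
K=np.array(arm.get_calibration("wrist")["camera_matrix"]); print(K[1,1])
ims=[cv2.imread(f"pics/w{i}.png") for i in(1,2)]
for im in ims:
    hsv=cv2.cvtColor(im,cv2.COLOR_BGR2HSV);h,S,V=[hsv[...,i] for i in range(3)]
    m=((h<8)|(h>172))&(S>130); m[:, :270]=0; m[:,370:]=0; m[:120]=0;m[300:]=0
    r=np.where(m[:,300:335].sum(1)>20)[0]; print("red rows",r.min(),r.max())
g=[cv2.cvtColor(i,cv2.COLOR_BGR2GRAY) for i in ims]
def tm(x0,y0,x1,y1):
    R=cv2.matchTemplate(g[1][y0-25:y1+25,x0-25:x1+25],g[0][y0:y1,x0:x1],cv2.TM_CCOEFF_NORMED);_,v,_,l=cv2.minMaxLoc(R);return l[0]-25,l[1]-25,round(v,3)
print("hub",tm(278,185,356,255)); print("bolts",tm(250,188,278,216),tm(358,188,386,216)); print("case front",tm(260,270,380,300)); print("ground nut",tm(188,232,232,275))
```

```text
331.9840665290182
red rows 200 252
red rows 196 249
hub (-4, -3, 0.947)
bolts (-3, 0, 0.994) (-3, 0, 0.996)
case front (-3, 0, 0.995)
ground nut (-3, 0, 0.989)
```

```bash
python3 -c "
from h import *
st(); print(arm.job_done())"
```

```text
17.0 along -0.09 F tool [-0.4  -0.04 -0.46] pos [598.7 -91.1 179.1] w 85.63419810893124
the job is handed in; nothing more can be done
None
```

The end-float check is finished and handed in at 17 s; no verdict was reported.

| Point | Position along the axis (mm) | Total force along the axis (N) |
|---|---|---|
| Inner stop, held | -11.95 | about 15.2 |
| Outer stop, held | +17.7 | about 16 |
| Calculated middle | +2.9 | – |
| Shaft left at | +2.7 | released |

- **Forces:** the totals include about 2 N of shaft drag, so each stop carried roughly 13 to 14 N. The float works out at about 25 mm.
- **First grasp:** it sat too high on the hub, with the fingers 34 mm apart. I regrasped 7 mm lower, which gave 40.6 mm. That is still above the axis, but the opening stayed steady through the whole check.
- **Last checks:** the gripper is open and raised, with about 0 N on it. The final pictures show the spanner, nut, bolt and marker lying clear, and the nut in the same place relative to the plate; I did not measure the others.
- **Disagreement:** the arm readings say the hub ended 2.3 mm from where it started. Comparing two close wrist pictures gave 2.2 to 3 mm, and the wrist camera's depth about 3.3 mm. The extra 1 mm is within the 2 mm calibration error.

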